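Put the chisels back in their own beds

ROBOT

A 6-joint arm with a two-finger parallel gripper is mounted at the origin on a cart in front of the work surface, level with it; the furniture and walls round the work are solid. World frame = base frame: x ahead of the robot, y to its left, z up, the work surface at z = 0. Lengths are in mm, angles in rad, forces in N, time in s.
With the tool pointing down it reaches from about 300 to 775 mm from the base axis. Payload 14.6 kg.
Tool frame: the origin (TCP) lies at the very end of the fingers, on their centre line; the grasp point (between the pads) lies 19 mm behind it; z points along the fingers, y is the line along which they close (so a half turn about z gives the same grasp; the last joint's range is limited). The gripper opens to 94 mm and grips with 3 to 60 N. Pads are 16 mm wide; open, the fingers measure 119 mm over their backs; the gripper's body (75 mm by 177 mm) begins 78 mm behind the grasp point.
Start: joints at [-1.172, 0.3, 1.521, -0, 1.321, -0.067], TCP at [247.017, -491.397, 181.546] pointing down, gripper open.
Joint ranges: [-3.03, 3.03], [-0.79, 2.21], [0.23, 2.52], [-1.04, 4.18], [0, 3.07], [-2.55, 2.55]. Speed limits (rad/s): [2.22, 2.22, 2.57, 3.14, 3.14, 3.14].

INTERFACE

Orientations are given as [roll, pitch, yaw] about the fixed x, y, z axes, in that order (R = Rz(yaw) Ry(pitch) Rx(roll)).
In Python, from cell import manip, eyes, ticket gives the robot as it stands. The module is installed in compiled form; this text tells all that it offers.
- The arm moves only by the tool arm_command, never from a script. Its argument "plan" is a list of rows, each a list of 5 numbers: the opening, from -1 (shut) to 1 (fully open), then the shift along the tool's x, y, z in m, then the turn about the tool's z in rad. In form: [[jaw, dx, dy, dz, roll], ...]. A call has 1 to 20 rows; each row shifts and turns the commanded pose from where the row before left it, along the tool's axes as they then stand; what a row does not reach is not made up. A row lasts 1/8 s, in which the tool goes at most 62.5 mm and 10.7 degrees, less where a joint would pass 70% of its speed; a pose out of reach is approached as far as the arm can. A call is refused whole if a number of a shift passes 0.0625 or a number of a turn 0.188, either way. A call with a gripper value outside its range is refused whole. The fingers move at their own pace and stop on an object; "newtons" is the grip in N (left out, the last holds). Time passes only in rows, so rows that do not move let the fingers close. It gives the time, the measured TCP pose, the force, the opening and the grip force at its end, in the units of the state.
- manip.read_state(): the state, without advancing time (a new reading comes with each control period).
- eyes.camera(name): name is "side" or "top"; returns a dict with "img" (420x560x3 uint8, blue, green, red), "z_map" (420x560 float32, mm along the optical axis (not along the pixel's ray), 0 where there is no reading), "fx", "fy", "cx", "cy" (pixels), "dist" ([k1, k2, p1, p2, k3] as OpenCV has them; the pictures are not rectified), "eye" and "orientation" of the camera in the world. Camera axes: x right, y down, z forward; pixel columns grow to the right and rows downward; lengths in mm; the calibration is good to about 2 mm. A picture is of the moment at which its call begins.
- ticket.sign_off(): hands the job in; it is judged then, once.
The state is a dict: "clock": time; "joints": joint angles; "qd": joint speeds; "effort": joint torques, N m; "eef_pos": TCP position; "eef_rot": TCP orientation; "wrist_force": force on the tool from outside, world axes, zero at the start; "moment": the same for the moment, N m; "finger_gap": finger opening in mm; "finger_force": force on a finger pad.
Only numpy, scipy, OpenCV 4.12 (cv2) and the standard library are available. Lean on these libraries where they do the work, as an engineer would, in place of code of your own. Each camera call takes 0.05 s, during which the arm holds its last target. There are 200 camera calls.

TASK

Chisels have been put back into one another's beds in the tool tray (two of them, or all three). Rearrange them so that each chisel lies flat and fully home in the bed whose slot is cut for its blade width, laying one aside in a free place on the way, and put the rasp from the saw table into its own bed; handles towards you. Leave the whetstone where it is.

Things in the scene. Friction and masses are not known exactly. Their poses are not given: they have to be found in the camera images.
- chisel_narrow: Narrow chisel: blade 12 mm wide, 4 thick, x = 15 to 130; reddish turned handle 28 mm thick, x = -130 to -15 mm, axis 14 mm up. Origin: middle of its 260 mm, level with the handle's underside; x from handle to edge, z up. 170 g, balances near x = -65 mm: pinch the handle across y at x = -55. 
- chisel_medium: Medium chisel: blade 18 mm wide, 4 thick, x = 2 to 142; pale turned handle 28 mm thick, x = -142 to -27 mm, axis 14 mm up. Origin: middle of its 285 mm, level with the handle's underside; x from handle to edge, z up. 190 g, balances near x = -65 mm: pinch the handle across y at x = -55. 
- chisel_wide: Wide chisel: blade 26 mm wide, 4 thick, x = 7 to 137; pale turned handle 28 mm thick, x = -137 to -22 mm, axis 14 mm up. Origin: middle of its 275 mm, level with the handle's underside; x from handle to edge, z up. 150 g, balances near x = -50 mm: pinch the handle across y at x = -55. Starts in the narrow bed, nose up, as its blade is too wide
- rasp: Rasp, 288 mm long, flat on the saw table left of the fence. Origin under its middle; x from handle to tip, z up. Pale wooden handle x = -144 to -52 mm, 28 mm wide, 31 high; flat steel x = -56 to 144, 26 wide, from 1 to 16 mm up. 220 g, balances near x = -10 mm: pinch the steel there across y, tips near the table
- bed_narrow: Narrow chisel's bed, one of four fixed wooden strips (300 x 66 mm, pitch 68) in a tray. Origin: centre of its underside; x from the handle end (near the robot) to the blade end. Blade slot from x = 25 to 131 mm, 16 mm wide at its floor (9 mm up), 24 at the top (18 up). 6 mm base, 3 mm cork pad at x = -140 to -118 for the handle's end, cheeks beside (21 high, gap 31 to 45). Finger room between
- bed_medium: Medium chisel's bed, one of four fixed wooden strips (300 x 66 mm, pitch 68) in a tray. Origin: centre of its underside; x from the handle end (near the robot) to the blade end. Blade slot from x = 25 to 131 mm, 22 mm wide at its floor (9 mm up), 30 at the top (18 up). Else like the narrow bed. In every bed a tool is home with its origin 6 mm above the bed's origin, x axes alike
- bed_wide: Wide chisel's bed, one of four fixed wooden strips (300 x 66 mm, pitch 68) in a tray. Origin: centre of its underside; x from the handle end (near the robot) to the blade end. Blade slot from x = 25 to 131 mm, 30 mm wide at its floor (9 mm up), 38 at the top (18 up). Else like the narrow bed
- bed_rasp: Rasp's bed, one of four fixed wooden strips (300 x 66 mm, pitch 68) in a tray. Origin: centre of its underside; x from the handle end (near the robot) to the blade end. Two short blade rests (x = 40 to 64, 116 to 140 mm; 30 mm wide at the floor, 7 up; 38 at the top, 18 up). Else like the narrow bed. No pad. Empty at first; any chisel can wait in it
- whetstone: Small dark oil stone 62 x 26 x 16 mm, loose on the table; not part of the job. Origin under its middle

How it is judged:
By the outcome, as a careful person would: the job done as asked, in the order asked, and still so for the second after the job is handed in, with the robot touching nothing.
It also fails if it takes over 106 s, if anything falls off the work surface, if the arm or the gripper's body presses on something with over 40 N, if the wrist force passes 120 N, or if a joint passes its speed limit or range.

## Working session

There is one attempt and no reset: what is moved stays moved. The work goes in short steps, Python scripts to look and compute and a tool call to move; the robot and the scene stay as the last step left them, time stands still between calls to the robot, and variables do not carry over. Pictures are saved under pics/ and viewed, at most 14 in all, crops included, and the job is handed in when it is done.

Besides the shell and the picture viewer there is one more tool, called by a JSON object that holds its "method" and its "body", one argument or row to a line. arm_command: Moves the arm, as the interface text tells. Its arguments: {"type":"object","properties":{"plan":{"type":"array"},"newtons":{"type":"number"}},"required":["plan"]}

```bash
mkdir -p pics; cat > h.py <<'E'
import numpy as np, cv2
from scipy.spatial.transform import Rotation as R
from cell import manip, eyes, ticket
def shot(name,fn=None):
    c=eyes.camera(name)
    if fn: cv2.imwrite('pics/'+fn,c['img'])
    return c
def rot(o):
    o=np.array(o,float)
    if o.shape==(3,3): return o
    if o.size==4: return R.from_quat(o).as_matrix()
    return R.from_euler('xyz',o).as_matrix()
def cloud(c):
    K=np.array([[c['fx'],0,c['cx']],[0,c['fy'],c['cy']],[0,0,1]])
    h,w=c['z_map'].shape
    uv=np.stack(np.meshgrid(np.arange(w),np.arange(h)),-1).reshape(-1,1,2).astype(np.float64)
    n=cv2.undistortPoints(uv,K,np.array(c['dist'])).reshape(h,w,2)
    z=c['z_map'][...,None].astype(float)
    P=np.concatenate([n*z,z],-1)@rot(c['orientation']).T+np.array(c['eye'])
    P[c['z_map']==0]=np.nan
    return P
E
python3 - <<'E'
from h import *
s=manip.read_state();print(s)
for n in('top','side'):
    c=shot(n,n+'0.png');print(n,c['eye'],c['orientation'],c['fx'],c['dist'])
    np.save(n+'0.npy',cloud(c))
E
```

```text
{'clock': 0.0, 'joints': array([-1.17157543e+00,  3.00454850e-01,  1.52158593e+00,  1.16484430e-05,
        1.32069743e+00, -6.65947737e-02]), 'qd': array([-0.00244055, -0.00122771, -0.00227472, -0.00131153, -0.00154761,
        0.0007093 ]), 'effort': array([-4.39662963e-04, -5.31802726e+01, -3.52736056e+01,  7.08753197e-02,
        2.43863388e-02, -8.89891680e-05]), 'eef_pos': array([ 246.92286834, -491.13001836,  180.9932084 ]), 'eef_rot': array([-3.14045038e+00, -8.74897729e-05,  4.65812733e-01]), 'wrist_force': array([-0.32001403,  0.39021011, -0.4212806 ]), 'moment': array([-0.01102457,  0.05113085, -0.02329014]), 'finger_force': 0.0, 'finger_gap': 94.0567915194292}
top [ 475.29531801   30.9880246  1045.70544662] [-3.0881049   0.01649295 -1.57552708] 461.64703525775934 [-0.14091514  0.          0.          0.          0.        ]
side [331.70506963 732.06616186 640.87358019] [-2.25308159 -0.00798996 -2.8677392 ] 425.183007674888 [0.00393422 0.         0.         0.         0.        ]
```

View pics/top0.png

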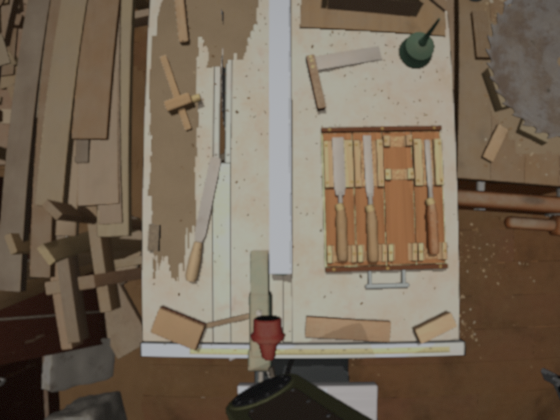

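View pics/side0.png

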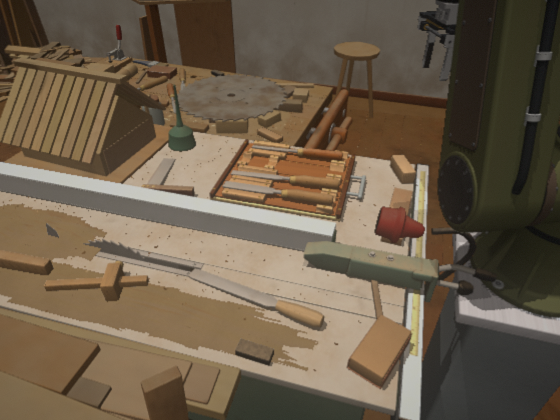

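The top view shows the tray right of the fence. There are pale-handled chisels at columns 340 and 370, an empty bed at 400 and the red-handled narrow chisel at 431. The rasp lies left of the fence, from about (192,275) to (220,160). I'll zoom in on the tray next.

```bash
python3 - <<'E'
from h import *
im=cv2.imread('pics/top0.png')[120:280,315:455]
cv2.imwrite('pics/c1.png',cv2.resize(im,None,fx=3.7,fy=3.7,interpolation=cv2.INTER_CUBIC))
P=np.load('top0.npy')
for r in(115,122,135,146,158,170,178,190,205,220,240,255,262,270):
    print(r,np.round(P[r,318:456:3,2]).astype(int).tolist())
print(P[158,318],P[158,450],P[265,330],P[300,400],P[300,220])
E
```

```text
115 [-1, 0, 1, -4, -2, 0, -3, 1, -1, -2, -2, 1, -1, 0, -1, 3, -2, 3, -1, -2, 0, 0, 0, 3, 3, 0, -1, 3, -1, -5, -4, -1, -3, 1, 0, 1, 2, 1, -2, 0, -1, 0, -1, -1, -1, 2]
122 [0, -3, 1, -1, 2, -2, 0, 1, 0, -2, 2, -1, 1, -2, -2, 2, -3, -1, -1, -3, -1, 0, -1, -2, -1, -1, 2, 1, -2, -3, 0, -1, -1, 4, -1, -1, -1, 0, -5, 2, 3, 0, -2, -3, -5, -1]
135 [-5, 9, 12, 13, 13, 15, 11, 14, 16, 16, 13, 11, 11, 14, 14, 14, 15, 10, 13, 16, 11, 13, 14, 12, 11, 14, 14, 11, 18, 12, 25, 30, 13, 14, 16, 18, 13, 15, 16, 13, 14, -6, -3, -4, -4, 0]
146 [3, 4, 24, 25, 28, 28, 31, 31, 29, 26, 27, 25, 27, 25, 19, 21, 21, 21, 16, 18, 27, 27, 26, 23, 18, 16, 18, 14, 15, 21, 21, 8, 25, 23, 25, 21, 24, 21, 18, 30, 28, 26, 2, 2, -1, 1]
158 [0, -1, 24, 28, 24, 27, 29, 32, 30, 28, 26, 24, 23, 26, 20, 17, 21, 22, 19, 17, 25, 24, 13, 12, 14, 12, 14, 16, 14, 14, 16, 13, 24, 28, 26, 19, 27, 27, 14, 22, 26, 24, -1, -3, -1, -1]
170 [-3, -2, 21, 28, 29, 24, 36, 29, 28, 27, 28, 27, 22, 24, 26, 20, 21, 25, 26, 16, 27, 27, 23, 26, 27, 16, 13, 14, 18, 20, 24, 25, 25, 24, 23, 19, 19, 26, 19, -9223372036854775808, 29, 28, 1, 0, 0, -2]
1
[... 1075 characters left out ...]
 16, 16, 19, 15, 13, 21, 30, 29, -3, -1]
262 [-5, -3, 0, 28, 28, 20, 13, 14, 13, 12, 15, 22, 29, 16, 27, 13, 10, 10, 9, 14, 13, 12, 14, 16, 11, 13, 15, 11, 12, 15, 12, 12, -9223372036854775808, 15, 12, 11, 8, 9, 15, 11, 14, 13, 16, -2, -2, -3]
270 [-1, 1, -3, 20, 25, 19, 18, 23, 17, 23, 21, 24, 22, 22, 20, 19, 22, 18, 22, 21, 2, -2, -2, 2, 0, 2, -1, 3, 13, -4, -1, -4, 2, -1, 1, -3, -1, -1, 2, 2, -5, -3, 2, -5, -4, 0]
[ 6.69049280e+02 -2.98471367e+01  4.55799100e-01] [ 669.49786146 -337.69067107   -0.92116596] [425.56835453 -54.0150639    9.8216381 ] [ 343.94716699 -214.25140269   -2.30271132] [346.2046756  195.12098459  -2.54807134]<stdin>:6: RuntimeWarning: invalid value encountered in cast
```

View pics/c1.png

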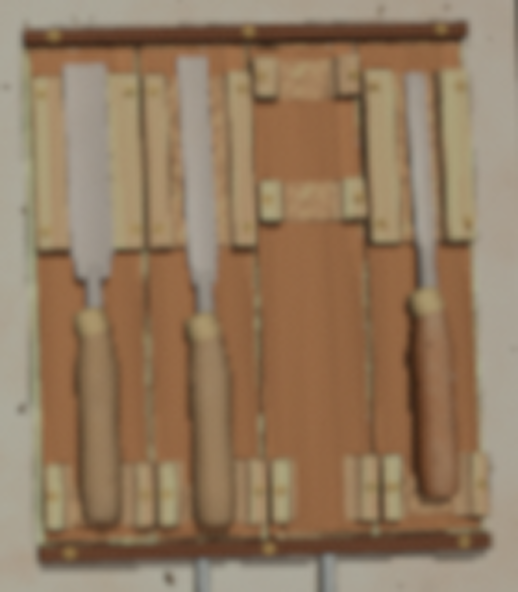

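The crop shows bed slot widths that decide the layout. The left bed has the widest blocks and holds the wide chisel, so it's narrow. The second has the thinnest blocks, so it's wide, and it holds the medium chisel. The third is the rasp bed, and the right one is medium, holding the narrow chisel. I'll orthorectify to measure.

```bash
cat >> h.py <<'E'
def ortho(c,z,x0,x1,y0,y1,s):
    # image: rows from x1 down to x0, cols from y1 to y0
    xs=np.arange(x1,x0,-1/s); ys=np.arange(y1,y0,-1/s)
    X,Y=np.meshgrid(xs,ys,indexing='ij')
    W=np.stack([X,Y,np.full_like(X,z)],-1).reshape(-1,3)
    Rm=rot(c['orientation']);t=-Rm.T@np.array(c['eye'])
    K=np.array([[c['fx'],0,c['cx']],[0,c['fy'],c['cy']],[0,0,1]])
    p,_=cv2.projectPoints(W,cv2.Rodrigues(Rm.T)[0],t,K,np.array(c['dist']))
    p=p.reshape(X.shape+(2,)).astype(np.float32)
    return cv2.remap(c['img'],p[...,0],p[...,1],cv2.INTER_CUBIC)
def axis(P,m):
    q=P[m][:,:2];q=q[np.isfinite(q).all(1)]
    (cx,cy),(w,h),a=cv2.minAreaRect(q.astype(np.float32))
    v=cv2.fitLine(q.astype(np.float32),cv2.DIST_HUBER,0,.01,.01).ravel()
    if v[0]<0: v[:2]*=-1
    return len(q),np.round([cx,cy,w,h],1),'mean',np.round(v[2:],1),'yaw',round(float(np.arctan2(v[1],v[0])),4)
E
python3 - <<'E'
from h import *
c=shot('top');P=cloud(c)
x,y,z=P[...,0],P[...,1],P[...,2]
A=(x>400)&(x<740)&(y<-20)&(y>-340)
print('tray',axis(P,A&(z>8)))
for z0,z1 in((9,17.5),(20,30)): print(z0,np.median(z[A&(z>z0)&(z<z1)]))
print('table',np.median(z[(x>380)&(x<415)&(y<-20)&(y>-150)]))
for y0,y1 in((-105,-30),(-170,-105),(-320,-250)):
    print('handle',axis(P,A&(y>y0)&(y<y1)&(z>33)&(x<600)))
B=(x>350)&(x<740)&(y>90)&(y<300)
m=(B&(z>7)&(z<45)).astype(np.uint8)
n,l,st,ce=cv2.connectedComponentsWithStats(m)
for i in range(1,n):
    if st[i,4]>40: print(st[i],axis(P,l==i),np.median(z[l==i]))
F=(x>450)&(x<700)&(y>10)&(y<100);print('fence z',np.percentile(z[F],95),np.nanmin(y[F&(z>25)]),np.nanmax(y[F&(z>25)]))
o=ortho(c,26,400,740,-345,-20,1.75)
cv2.imwrite('pics/o1.png',o)
cv2.imwrite('pics/o2.png',ortho(c,16,370,720,60,300,1.7))
E
```

```text
tray (17145, array([ 570.3, -177.4,  338.2,  277.1]), 'mean', array([ 574.3, -174.6], dtype=float32), 'yaw', -0.3396)
9 14.034995558188484
20 25.49873331967916
table -0.6158778120618535
handle (624, array([516.9, -79.1,  41.6, 159.9]), 'mean', array([505.5, -77. ], dtype=float32), 'yaw', 0.0236)
handle (548, array([ 494.7, -133.9,  125.3,   44. ]), 'mean', array([ 493.2, -143.1], dtype=float32), 'yaw', 0.0316)
handle (499, array([ 505.8, -279.7,  139.9,   37.1]), 'mean', array([ 510.2, -279.1], dtype=float32), 'yaw', 0.0302)
[ 186  179   31  103 1081] (1081, array([506.4, 237.2,  27.4, 232.3]), 'mean', array([497.5, 238.2], dtype=float32), 'yaw', -0.1784) 12.856120518460557
[250 251  16  20 217] (217, array([437.6, 106.4,  32.7,  41. ]), 'mean', array([442. , 107.3], dtype=float32), 'yaw', -0.6621) 39.63808813598416
fence z 61.42151534025065 32.05548626525995 98.96086199381986
```

View pics/o1.png

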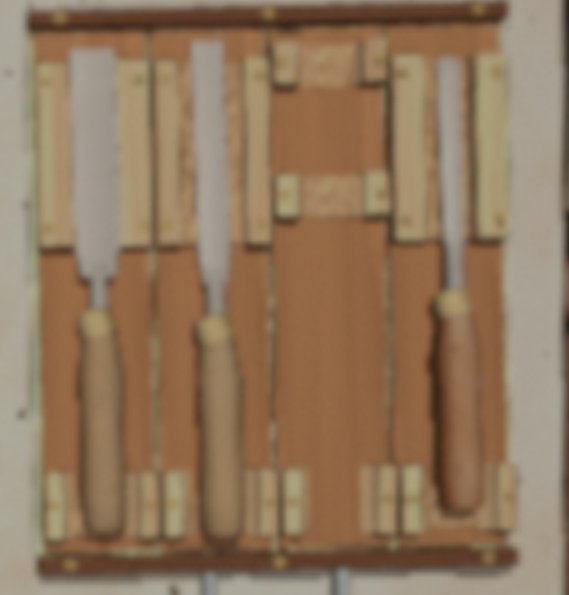

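View pics/o2.png

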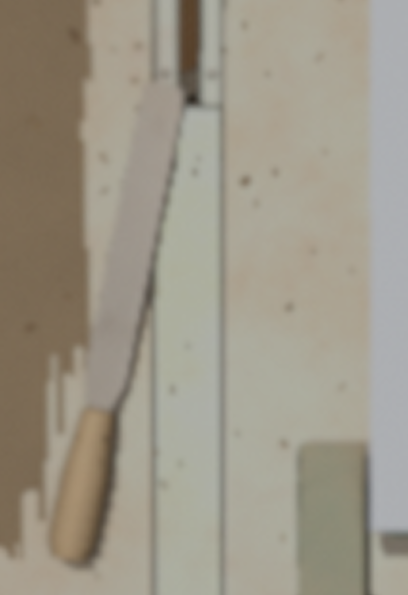

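Measured: tray centre about (576,-177), yaw +0.0195, tray underside about z=8. The rasp is centred at about (531,230) with yaw -0.19, and its length comes out at 288 ✓. Beds from left to right are narrow, wide, rasp, medium. I'll start by taking the wide chisel out to the rasp bed.

{"method": "arm_command", "body": {
  "plan": [
    [0.1, 0, 0, 0, 0.149],
    [0.1, 0, 0, 0, 0.149],
    [0.1, 0, 0, 0, 0.149],
    [0.1, 0.0278, -0.0409, 0.004, 0],
    [0.1, 0.0278, -0.0409, 0.008, 0],
    [0.1, 0.0278, -0.0409, 0.008, 0],
    [0.1, 0.0278, -0.0409, 0.01, 0],
    [0.1, 0.0278, -0.0409, 0.01, 0],
    [0.1, 0.0278, -0.0409, 0.01, 0],
    [0.1, 0.0278, -0.0409, 0.01, 0],
    [0.1, 0.0278, -0.0409, 0.01, 0],
    [0.1, 0.0278, -0.0409, 0.01, 0],
    [0.1, 0.0278, -0.0409, 0.01, 0],
    [0.1, 0, 0, 0, 0],
    [0.1, 0, 0, 0, 0]
  ],
  "newtons": 15
}}

```text
clock: 2.02
eef_pos: [517.0, -77.5, 91.4]
eef_rot: [3.142, 0.0, 0.019]
wrist_force: [-0.4, -0.1, -0.2]
finger_gap: 51.9
finger_force: 0.0
```

{"method": "arm_command", "body": {
  "plan": [
    [0.1, 0, 0, 0.025, 0],
    [0.1, 0, 0, 0.025, 0],
    [0.1, 0, 0, 0.014, 0],
    [0.1, 0, 0, 0.008, 0],
    [0.1, 0, 0, 0, 0],
    [-0.6, 0, 0, 0, 0],
    [-0.6, 0, 0, 0, 0],
    [-0.6, 0, 0, 0, 0],
    [-0.6, 0, 0, 0, 0],
    [-0.6, 0, 0, 0, 0],
    [-0.6, 0, 0, 0, 0]
  ],
  "newtons": 15
}}

```text
clock: 3.4
eef_pos: [517.3, -77.2, 19.5]
eef_rot: [-3.142, 0.0, 0.019]
wrist_force: [0.3, 0.0, -0.4]
finger_gap: 18.9
finger_force: 0.0
```

```bash
python3 - <<'E'
from h import *
c=shot('side');P=cloud(c);np.save('s1.npy',P)
im=c['img'][130:260,190:430]
cv2.imwrite('pics/s1.png',cv2.resize(im,None,fx=3.3,fy=3.3,interpolation=cv2.INTER_CUBIC))
print(manip.read_state())
E
```

```text
{'clock': 3.45, 'joints': array([-2.18260446e-01,  4.37341688e-01,  1.74788793e+00, -1.14156263e-05,
        9.56387075e-01,  1.33374574e+00]), 'qd': array([ 1.67030112e-03, -1.99309753e-03,  1.19645227e-05,  5.13809797e-04,
       -1.79848595e-03,  1.22072490e-03]), 'effort': array([ 4.57860981e-03, -5.42303109e+01, -2.85965180e+01,  2.70813354e-02,
       -6.76682848e-02, -4.48222954e-05]), 'eef_pos': array([517.27601106, -77.24190299,  19.53844907]), 'eef_rot': array([3.14158923e+00, 2.55573853e-05, 1.87967196e-02]), 'wrist_force': array([ 0.12574461,  0.12556774, -0.53929471]), 'moment': array([ 0.0350239 ,  0.02064246, -0.01919115]), 'finger_force': 0.0, 'finger_gap': 18.718494326997387}
```

View pics/s1.png

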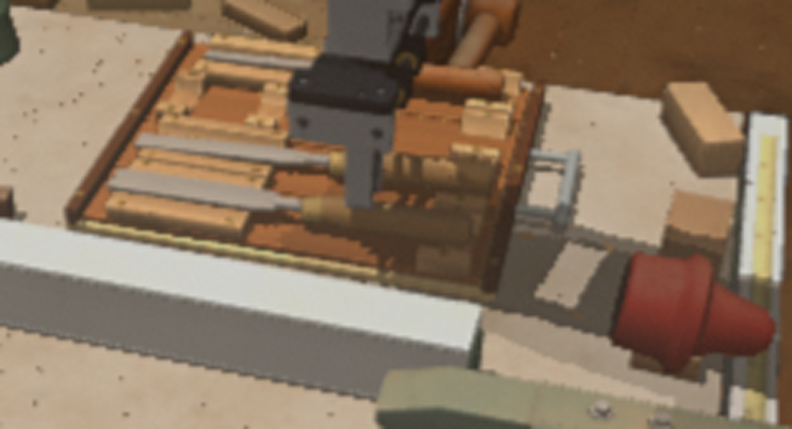

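The side crop shows the fingers ending at about crop (360,207), which is pixel (299,193), either above or behind the wide handle. I'll check that with depth.

```bash
python3 - <<'E'
from h import *
P=np.load('s1.npy')
for r in range(172,206,3): print(r,[tuple(np.round(P[r,q]).tolist()) for q in (294,297,300,304,310)])
E
```

```text
172 [(512.0, 3.0, 147.0), (506.0, 3.0, 148.0), (500.0, 1.0, 148.0), (491.0, 3.0, 151.0), (519.0, -203.0, 16.0)]
175 [(556.0, -177.0, 16.0), (520.0, -56.0, 100.0), (513.0, -56.0, 101.0), (491.0, 2.0, 143.0), (516.0, -189.0, 16.0)]
178 [(526.0, -54.0, 92.0), (520.0, -57.0, 91.0), (512.0, -55.0, 94.0), (509.0, -86.0, 74.0), (506.0, -139.0, 41.0)]
181 [(526.0, -53.0, 84.0), (519.0, -57.0, 83.0), (512.0, -56.0, 85.0), (510.0, -88.0, 64.0), (504.0, -133.0, 36.0)]
184 [(526.0, -56.0, 74.0), (519.0, -56.0, 76.0), (512.0, -55.0, 77.0), (509.0, -89.0, 55.0), (504.0, -134.0, 26.0)]
187 [(526.0, -56.0, 65.0), (519.0, -57.0, 66.0), (512.0, -56.0, 68.0), (509.0, -89.0, 46.0), (504.0, -135.0, 16.0)]
190 [(526.0, -56.0, 57.0), (519.0, -57.0, 58.0), (511.0, -56.0, 60.0), (515.0, -116.0, 18.0), (501.0, -123.0, 16.0)]
193 [(528.0, -67.0, 40.0), (521.0, -68.0, 41.0), (513.0, -67.0, 43.0), (504.0, -69.0, 43.0), (491.0, -74.0, 43.0)]
196 [(527.0, -63.0, 34.0), (520.0, -64.0, 35.0), (512.0, -63.0, 37.0), (503.0, -67.0, 36.0), (488.0, -65.0, 41.0)]
199 [(527.0, -65.0, 24.0), (520.0, -65.0, 25.0), (512.0, -65.0, 27.0), (502.0, -63.0, 30.0), (488.0, -65.0, 32.0)]
202 [(527.0, -64.0, 15.0), (520.0, -66.0, 15.0), (513.0, -69.0, 15.0), (503.0, -69.0, 16.0), (490.0, -75.0, 15.0)]
205 [(524.0, -51.0, 16.0), (517.0, -55.0, 15.0), (510.0, -55.0, 16.0), (500.0, -55.0, 18.0), (486.0, -61.0, 17.0)]
```

{"method": "arm_command", "body": {
  "plan": [
    [0.1, 0, 0, 0, 0],
    [0.1, 0, 0, 0, 0],
    [0.1, 0, 0, 0, 0],
    [0.1, 0, 0, 0, 0]
  ]
}}

```text
clock: 3.95
eef_pos: [517.3, -77.3, 19.6]
eef_rot: [3.142, -0.0, 0.019]
wrist_force: [-0.1, -0.8, 0.9]
finger_gap: 51.0
finger_force: 0.0
```

```bash
python3 - <<'E'
from h import *
c=shot('side');P=cloud(c)
for r in range(176,212,3): print(r,[tuple(np.round(P[r,q]).tolist()) for q in (288,291,294,297,300)])
s=manip.read_state();print(s['eef_pos'],s['finger_gap'],s['wrist_force'])
K=np.array([[c['fx'],0,c['cx']],[0,c['fy'],c['cy']],[0,0,1]]);Rm=rot(c['orientation'])
print(cv2.projectPoints(np.array([[517.,-40,20],[517,-40,50]]),cv2.Rodrigues(Rm.T)[0],-Rm.T@np.array(c['eye']),K,np.array(c['dist']))[0].ravel())
im=c['img'][130:260,190:430]
cv2.imwrite('pics/s2.png',cv2.resize(im,None,fx=3.3,fy=3.3,interpolation=cv2.INTER_CUBIC))
E
```

```text
176 [(570.0, -167.0, 16.0), (555.0, -138.0, 38.0), (522.0, -39.0, 108.0), (515.0, -39.0, 109.0), (508.0, -37.0, 112.0)]
179 [(562.0, -138.0, 27.0), (553.0, -132.0, 33.0), (523.0, -42.0, 97.0), (515.0, -39.0, 101.0), (509.0, -40.0, 102.0)]
182 [(563.0, -141.0, 16.0), (552.0, -128.0, 27.0), (522.0, -41.0, 90.0), (515.0, -39.0, 93.0), (508.0, -37.0, 96.0)]
185 [(560.0, -128.0, 16.0), (551.0, -127.0, 18.0), (521.0, -38.0, 84.0), (515.0, -39.0, 85.0), (508.0, -40.0, 85.0)]
188 [(556.0, -115.0, 16.0), (549.0, -120.0, 14.0), (522.0, -39.0, 75.0), (515.0, -39.0, 76.0), (507.0, -38.0, 78.0)]
191 [(544.0, -71.0, 39.0), (537.0, -71.0, 41.0), (521.0, -39.0, 67.0), (514.0, -38.0, 68.0), (508.0, -41.0, 68.0)]
194 [(543.0, -66.0, 35.0), (535.0, -64.0, 38.0), (522.0, -40.0, 57.0), (515.0, -42.0, 57.0), (507.0, -41.0, 60.0)]
197 [(542.0, -62.0, 29.0), (534.0, -61.0, 31.0), (526.0, -60.0, 33.0), (519.0, -62.0, 33.0), (509.0, -48.0, 45.0)]
200 [(543.0, -66.0, 16.0), (536.0, -70.0, 15.0), (529.0, -73.0, 14.0), (522.0, -73.0, 16.0), (514.0, -73.0, 18.0)]
203 [(539.0, -51.0, 19.0), (533.0, -60.0, 14.0), (525.0, -58.0, 17.0), (518.0, -60.0, 17.0), (512.0, -65.0, 15.0)]
206 [(537.0, -45.0, 15.0), (530.0, -49.0, 14.0), (523.0, -49.0, 15.0), (517.0, -54.0, 13.0), (509.0, -51.0, 16.0)]
209 [(536.0, -41.0, 9.0), (529.0, -44.0, 8.0), (521.0, -44.0, 10.0), (514.0, -42.0, 13.0), (506.0, -40.0, 16.0)]
[517.26826065 -77.22304463  19.53974262] 51.4326494124294 [ 0.09977628  0.29256376 -1.00563954]
[295.49508179 207.02231998 295.80377502 196.86019707]
```

View pics/s2.png

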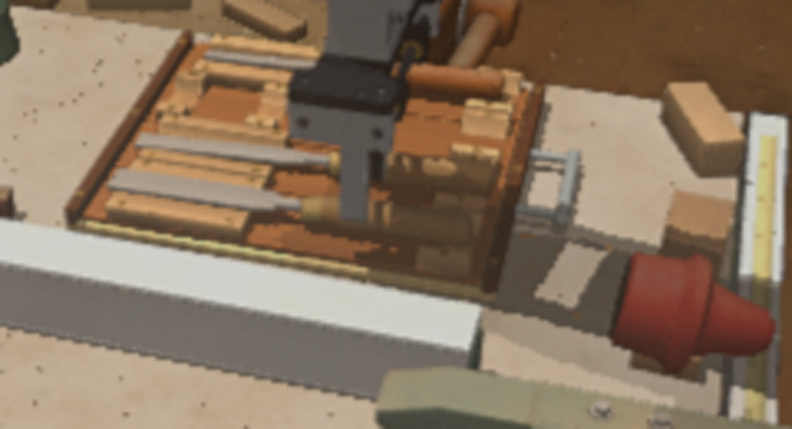

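Both side views agree: the true fingertips are about 31 mm above the reported TCP (tip at z≈51 when 19.6 is reported), while x and y match. I'll account for that, descend with small force-checked steps, and look again.

{"method": "arm_command", "body": {
  "plan": [
    [0.1, 0, 0, 0.014, 0],
    [0.1, 0, 0, 0.01, 0],
    [0.1, 0, 0, 0.004, 0],
    [0.1, 0, 0, 0, 0]
  ]
}}

```text
clock: 4.5
eef_pos: [517.0, -77.2, -8.6]
eef_rot: [-3.141, 0.001, 0.019]
wrist_force: [-2.2, -0.6, 4.1]
finger_gap: 51.4
finger_force: 2.0
```

```bash
python3 - <<'E'
from h import *
c=shot('side');P=cloud(c)
for r in range(196,214): print(r,[tuple(np.round(P[r,q]).tolist()) for q in (292,295,298)])
s=manip.read_state();print(s['eef_pos'],s['finger_gap'],s['wrist_force'])
E
```

```text
196 [(532.0, -62.0, 34.0), (519.0, -41.0, 51.0), (512.0, -40.0, 53.0)]
197 [(526.0, -39.0, 48.0), (519.0, -39.0, 50.0), (511.0, -38.0, 52.0)]
198 [(526.0, -41.0, 44.0), (519.0, -39.0, 47.0), (511.0, -39.0, 48.0)]
199 [(526.0, -40.0, 42.0), (519.0, -39.0, 44.0), (512.0, -40.0, 45.0)]
200 [(526.0, -40.0, 39.0), (519.0, -40.0, 40.0), (511.0, -39.0, 43.0)]
201 [(526.0, -41.0, 35.0), (518.0, -39.0, 39.0), (511.0, -39.0, 40.0)]
202 [(525.0, -38.0, 35.0), (519.0, -41.0, 34.0), (511.0, -37.0, 38.0)]
203 [(525.0, -38.0, 31.0), (519.0, -40.0, 31.0), (511.0, -38.0, 35.0)]
204 [(525.0, -38.0, 29.0), (519.0, -41.0, 28.0), (511.0, -40.0, 30.0)]
205 [(529.0, -52.0, 15.0), (518.0, -39.0, 27.0), (511.0, -39.0, 28.0)]
206 [(527.0, -47.0, 15.0), (520.0, -49.0, 15.0), (512.0, -45.0, 20.0)]
207 [(526.0, -43.0, 16.0), (519.0, -44.0, 16.0), (513.0, -48.0, 15.0)]
208 [(526.0, -41.0, 14.0), (519.0, -44.0, 13.0), (512.0, -46.0, 14.0)]
209 [(526.0, -41.0, 11.0), (519.0, -42.0, 12.0), (511.0, -42.0, 14.0)]
210 [(525.0, -38.0, 11.0), (519.0, -43.0, 8.0), (512.0, -44.0, 9.0)]
211 [(524.0, -36.0, 9.0), (517.0, -36.0, 11.0), (510.0, -39.0, 10.0)]
212 [(525.0, -40.0, 3.0), (518.0, -39.0, 5.0), (510.0, -37.0, 9.0)]
213 [(525.0, -39.0, 1.0), (517.0, -35.0, 5.0), (510.0, -37.0, 5.0)]
[516.9938634  -77.18022104  -8.58691578] 51.562015429602575 [-3.03827222  1.23753447  4.0311289 ]
```

```bash
python3 - <<'E'
from h import *
c=shot('side');P=cloud(c)
for r in range(170,206,3): print(r,[tuple(np.round(P[r,q]).astype(int).tolist()) for q in (301,303,305,307,309,311,314,317)])
s=manip.read_state();print(s['eef_pos'],s['finger_gap'],s['wrist_force'],s['moment'],s['finger_force'])
a=np.load('s1.npy')
for (x0,x1,y0,y1,n) in((580,700,-110,-30,'wide blade'),(430,500,-110,-30,'wide handle'),(430,500,-170,-120,'med handle'),(580,700,-160,-120,'medblade')):
    for Q in(a,P):
        m=(Q[...,0]>x0)&(Q[...,0]<x1)&(Q[...,1]>y0)&(Q[...,1]<y1)&(Q[...,2]>29);print(n,m.sum(),Q[m].mean(0).round(1))
im=c['img'][140:230,240:360]
cv2.imwrite('pics/s3.png',cv2.resize(im,None,fx=6,fy=6,interpolation=cv2.INTER_CUBIC))
E
```

```text
170 [(497, 5, 156), (492, 6, 157), (489, 2, 155), (485, 0, 155), (482, -5, 152), (483, -33, 135), (511, -213, 17), (503, -214, 18)]
173 [(495, 10, 152), (491, 13, 155), (486, 13, 156), (483, 8, 153), (487, -31, 128), (483, -32, 127), (508, -199, 17), (500, -204, 15)]
176 [(496, 7, 143), (491, 8, 144), (487, 9, 146), (483, 9, 146), (486, -29, 121), (505, -145, 43), (505, -187, 16), (497, -186, 18)]
179 [(497, 1, 131), (492, 4, 134), (486, 10, 139), (482, 10, 139), (508, -138, 38), (503, -137, 39), (495, -136, 41), (488, -139, 41)]
182 [(496, 5, 126), (492, 3, 125), (488, 2, 125), (483, 2, 126), (506, -133, 32), (501, -132, 34), (493, -130, 37), (486, -131, 38)]
185 [(496, 1, 116), (492, 1, 116), (487, 3, 118), (483, 4, 120), (506, -131, 25), (501, -131, 26), (493, -131, 27), (485, -132, 28)]
188 [(507, -48, 72), (515, -105, 31), (509, -101, 35), (510, -128, 16), (-9223372036854775808, -9223372036854775808, -9223372036854775808), (500, -132, 16), (493, -134, 16), (485, -135, 17)]
191 [(508, -51, 61), (509, -78, 42), (503, -75, 45), (500, -82, 41), (501, -113, 19), (497, -116, 18), (490
[... 366 characters left out ...]
491, -66, 27), (485, -63, 31), (478, -65, 31), (471, -63, 34)]
203 [(509, -63, 17), (504, -63, 17), (500, -65, 18), (496, -69, 15), (491, -69, 16), (486, -70, 16), (479, -73, 16), (472, -74, 17)]
[516.99641564 -77.17542022  -8.60305097] 51.619287868058244 [-3.8913667   0.6606718   4.35600814] [ 0.09456049  0.56229286 -0.01595793] 1.8735129159176722
wide blade 398 [642.1 -70.3  31.9]
wide blade 400 [641.6 -69.4  31.9]
wide handle 1136 [477.6 -60.5 196.6]
wide handle 1075 [477.7 -60.7 178.9]
med handle 363 [ 474.1 -140.2   83.9]
med handle 357 [ 473.4 -139.2   72.5]
medblade 19 [ 617.5 -145.1   29.9]
medblade 14 [ 652.8 -152.8   29.6]<stdin>:3: RuntimeWarning: invalid value encountered in cast
```

View pics/s3.png

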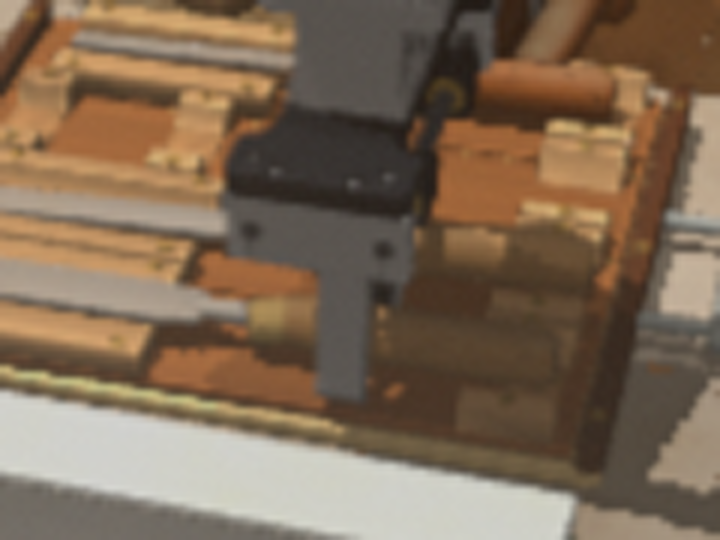

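The s3 crop shows the fingers astride the wide handle, tip at pixel (297,207), z≈20, with a light tip contact of about 4 N. I'll raise 2 mm and close.

{"method": "arm_command", "body": {
  "plan": [
    [0.1, 0, 0, -0.002, 0],
    [0.1, 0, 0, 0, 0],
    [-0.6, 0, 0, 0, 0],
    [-0.6, 0, 0, 0, 0],
    [-0.6, 0, 0, 0, 0],
    [-0.6, 0, 0, 0, 0],
    [-0.6, 0, 0, 0, 0]
  ],
  "newtons": 15
}}

```text
clock: 5.48
eef_pos: [517.3, -77.2, -6.5]
eef_rot: [-3.142, 0.0, 0.019]
wrist_force: [0.2, 0.0, -0.7]
finger_gap: 26.5
finger_force: 15.0
```

{"method": "arm_command", "body": {
  "plan": [
    [-0.6, 0, 0, -0.01, 0],
    [-0.6, 0, 0, -0.025, 0],
    [-0.6, 0, 0, -0.025, 0],
    [-0.6, 0, 0.015, 0, 0],
    [-0.6, 0.001, 0.03, 0, 0],
    [-0.6, 0.001, 0.03, 0, 0],
    [-0.6, 0, 0.03, 0, 0],
    [-0.6, 0, 0.02, 0, 0],
    [-0.6, 0, 0.01, 0, 0],
    [-0.6, 0, 0, 0, 0],
    [-0.6, 0, 0, 0.015, 0],
    [-0.6, 0, 0, 0.015, 0],
    [-0.6, 0, 0, 0.01, 0],
    [-0.6, 0, 0, 0, 0]
  ]
}}

```text
clock: 7.22
eef_pos: [521.4, -211.8, 12.5]
eef_rot: [-3.141, 0.002, 0.019]
wrist_force: [-1.0, 0.2, -1.0]
finger_gap: 26.5
finger_force: 15.0
```

```bash
python3 - <<'E'
from h import *
c=shot('top');o=ortho(c,26,400,740,-345,-20,1.75);cv2.imwrite('pics/o3.png',o)
E
```

```text
(no output)
```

View pics/o3.png

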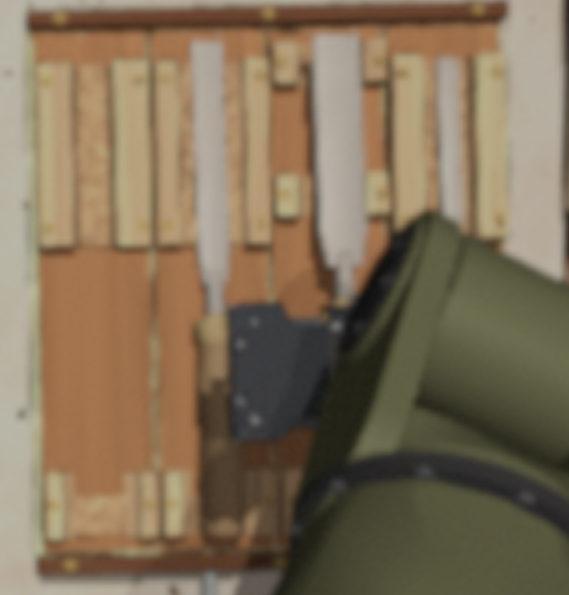

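The top view (o3) shows the narrow slot empty at columns 78–110, which confirms it's the narrow bed. The wide chisel is held above the rasp bed at about columns 318–365, displaced by parallax. I'll get the blade line from depth before lowering.

```bash
cat >> h.py <<'E'
C=np.array([576.,-177.2]);TH=0.0195
OFF=dict(narrow=102,wide=34,rasp=-34,medium=-102)
def tocoord(P):  # world -> tray coords
    d=P[...,:2]-C;c,s=np.cos(TH),np.sin(TH)
    return np.stack([d[...,0]*c+d[...,1]*s,-d[...,0]*s+d[...,1]*c,P[...,2]],-1)
def blade(P,bed,zmin,x0=30,x1=135,w=32):
    T=tocoord(P);o=OFF[bed]
    m=(T[...,0]>x0)&(T[...,0]<x1)&(abs(T[...,1]-o)<w)&(T[...,2]>zmin)&(T[...,2]<140)
    q=T[m];out=[]
    for a in np.arange(x0,x1,15):
        k=q[(q[:,0]>=a)&(q[:,0]<a+15)]
        if len(k)>5: lo,hi=np.percentile(k[:,1],[3,97]);out.append((int(a+7),round((lo+hi)/2-o,1),round(hi-lo,1),round(float(np.median(k[:,2])),1)))
    print(bed,out)
E
python3 - <<'E'
from h import *
P=cloud(shot('top'))
blade(P,'rasp',38,30,150); blade(P,'wide',19.5,40,140,12); blade(P,'medium',19.5,40,140,8)
blade(P,'narrow',21,30,130,34)
E
```

```text
rasp [(37, np.float64(0.1), np.float64(22.2), 49.3), (52, np.float64(0.3), np.float64(23.1), 49.3), (67, np.float64(0.9), np.float64(22.7), 49.5), (82, np.float64(0.4), np.float64(23.1), 49.4), (97, np.float64(1.4), np.float64(22.6), 48.8), (112, np.float64(1.9), np.float64(24.4), 48.6), (127, np.float64(2.0), np.float64(25.5), 48.6), (142, np.float64(2.6), np.float64(24.7), 47.3)]
wide [(47, np.float64(-0.7), np.float64(19.8), 24.4), (62, np.float64(1.5), np.float64(17.7), 24.0), (77, np.float64(2.2), np.float64(16.0), 23.7), (92, np.float64(0.8), np.float64(17.9), 22.9), (107, np.float64(1.7), np.float64(17.8), 22.8), (122, np.float64(2.3), np.float64(16.3), 21.9), (137, np.float64(2.1), np.float64(16.3), 21.7)]
medium [(47, np.float64(0.5), np.float64(9.9), 27.1), (62, np.float64(-0.1), np.float64(11.0), 25.8), (77, np.float64(-1.2), np.float64(13.1), 24.6), (92, np.float64(0.9), np.float64(12.5), 25.2), (107, np.float64(1.8), np.float64(10.4), 24.6), (122, np.float64(1.4), np.float64(11.8), 24.4)]
narrow [(37, np.float64(-1.2), np.float64(64.7), 25.7), (52, np.float64(0.1), np.float64(61.0), 25.6), (67, np.float64(0.1), np.float64(60.4), 25.6), (82, np.float64(0.6), np.float64(62.4), 25.8), (97, np.float64(-0.0), np.float64(62.7), 26.0), (112, np.float64(-0.5), np.float64(62.8), 26.2), (127, np.float64(0.3), np.float64(60.3), 25.9)]
```

{"method": "arm_command", "body": {
  "plan": [
    [-0.6, 0, -0.0005, 0, 0.015],
    [-0.6, 0, 0, 0.01, 0],
    [-0.6, 0, 0, 0.006, 0],
    [-0.6, 0, 0, 0.0035, 0],
    [-0.6, 0, 0, 0, 0],
    [0.0, 0, 0, 0, 0],
    [0.1, 0, 0, 0, 0],
    [0.1, 0, 0, 0, 0],
    [0.1, 0, 0, -0.02, 0],
    [0.1, 0, 0, -0.03, 0],
    [0.1, 0, 0, -0.03, 0]
  ]
}}

```text
clock: 8.7
eef_pos: [521.7, -211.7, 75.0]
eef_rot: [-3.142, 0.0, 0.004]
wrist_force: [0.6, 0.4, 0.5]
finger_gap: 51.5
finger_force: 0.0
```

{"method": "arm_command", "body": {
  "plan": [
    [0.1, 0, 0.034, 0, 0],
    [0.1, 0, 0.034, 0, 0],
    [0.1, 0, 0, 0.02, -0.02],
    [0.1, 0, 0, 0.03, 0],
    [0.1, 0, 0, 0.02, 0],
    [0.1, 0, 0, 0.0115, 0],
    [0.1, 0, 0, 0, 0],
    [-0.6, 0, 0, 0, 0],
    [-0.6, 0, 0, 0, 0],
    [-0.6, 0, 0, 0, 0],
    [-0.6, 0, 0, 0, 0],
    [-0.6, 0, 0, 0, 0]
  ]
}}

```text
clock: 10.2
eef_pos: [522.2, -279.8, -7.2]
eef_rot: [3.141, -0.0, 0.024]
wrist_force: [0.6, 0.8, 1.9]
finger_gap: 26.6
finger_force: 15.0
```

{"method": "arm_command", "body": {
  "plan": [
    [-0.6, 0, 0, -0.01, 0],
    [-0.6, 0, 0, -0.025, 0],
    [-0.6, 0, 0, -0.025, 0],
    [-0.6, 0, 0, -0.01, 0],
    [-0.6, 0, -0.02, 0, 0],
    [-0.6, 0.001, -0.034, 0, 0],
    [-0.6, 0.001, -0.04, 0, 0],
    [-0.6, 0, -0.04, 0, 0],
    [-0.6, 0, -0.04, 0, 0],
    [-0.6, 0, -0.02, 0, 0],
    [-0.6, 0, -0.01, 0, 0],
    [-0.6, 0, 0, 0.02, 0],
    [-0.6, 0, 0, 0.02, 0],
    [-0.6, 0, 0, 0.007, 0],
    [-0.6, 0, 0, 0, 0],
    [-0.6, 0, 0, 0, 0]
  ]
}}

```text
clock: 12.2
eef_pos: [519.6, -76.0, 16.2]
eef_rot: [3.141, -0.001, 0.024]
wrist_force: [0.1, 0.2, -2.0]
finger_gap: 26.7
finger_force: 15.0
```

```bash
cat >> h.py <<'E'
def tip(P,bed,zmin,w=14):
    T=tocoord(P);m=(T[...,0]>60)&(T[...,0]<175)&(abs(T[...,1]-OFF[bed])<w)&(T[...,2]>zmin)&(T[...,2]<140)
    print('tip x',np.round(np.sort(T[m][:,0])[-12:],1))
E
python3 - <<'E'
from h import *
P=cloud(shot('top'))
blade(P,'narrow',33,20,140,30);tip(P,'narrow',33)
blade(P,'rasp',20.5,66,116,16)
blade(P,'medium',22,30,130,34);tip(P,'rasp',18,10)
E
```

```text
narrow [(27, np.float64(-1.8), np.float64(8.7), 50.4), (42, np.float64(-1.2), np.float64(11.1), 50.2), (57, np.float64(-1.6), np.float64(11.1), 50.0), (72, np.float64(-1.7), np.float64(10.7), 48.8), (87, np.float64(-0.8), np.float64(10.7), 49.1), (102, np.float64(0.1), np.float64(8.9), 48.6), (117, np.float64(0.5), np.float64(11.0), 48.1), (132, np.float64(1.1), np.float64(8.8), 47.4)]
tip x [126.6 127.2 128.  128.2 128.6 128.7 128.9 130.2 130.4 130.5 130.7 130.9]
rasp [(73, np.float64(1.1), np.float64(22.4), 23.0), (88, np.float64(0.4), np.float64(22.4), 22.1), (103, np.float64(-0.0), np.float64(21.9), 22.1), (118, np.float64(2.1), np.float64(20.0), 21.8)]
medium [(37, np.float64(0.4), np.float64(64.3), 25.9), (52, np.float64(-0.4), np.float64(64.6), 25.5), (67, np.float64(0.9), np.float64(64.1), 26.0), (82, np.float64(0.2), np.float64(64.2), 25.8), (97, np.float64(-0.2), np.float64(63.8), 25.9), (112, np.float64(1.2), np.float64(62.0), 25.7), (127, np.float64(1.0), np.float64(62.1), 26.0)]
tip x [159.8 160.  160.1 160.2 160.3 161.4 161.6 161.9 162.  162.1 162.1 162.4]
```

{"method": "arm_command", "body": {
  "plan": [
    [-0.6, 0, 0, 0.008, 0.008],
    [-0.6, 0, 0, 0.008, 0],
    [-0.6, 0, 0, 0.004, 0],
    [-0.6, 0, 0, 0.003, 0],
    [-0.6, 0, 0, 0, 0]
  ]
}}

```text
clock: 12.88
eef_pos: [519.3, -75.7, -7.3]
eef_rot: [-3.142, 0.0, 0.016]
wrist_force: [-0.9, -0.0, 1.1]
finger_gap: 26.8
finger_force: 15.0
```

{"method": "arm_command", "body": {
  "plan": [
    [0.0, 0, 0, 0, 0],
    [0.1, 0, 0, 0, 0],
    [0.1, 0, 0, 0, 0],
    [0.1, 0, 0, -0.02, 0],
    [0.1, 0, 0, -0.03, 0],
    [0.1, 0, 0, -0.03, 0],
    [0.1, -0.0015, 0.034, 0, -0.008],
    [0.1, -0.0015, 0.034, 0, 0],
    [0.1, 0, 0, 0, 0]
  ]
}}

```text
clock: 14.0
eef_pos: [517.4, -145.4, 72.6]
eef_rot: [3.141, -0.0, 0.021]
wrist_force: [1.2, 0.3, -1.1]
finger_gap: 51.4
finger_force: 0.0
```

```bash
python3 - <<'E'
from h import *
P=cloud(shot('top'));T=tocoord(P)
blade(P,'narrow',18.5,30,125,9);tip(P,'narrow',17)
for b in('narrow','wide','rasp'):
    m=(abs(T[...,1]-OFF[b])<7)&(T[...,0]<-15)&(T[...,0]>-155)&(T[...,2]>32)&(T[...,2]<60);print(b,m.sum(),T[m].min(0),T[m].mean(0))
blade(P,'wide',19.5,35,140,13);
E
```

```text
narrow [(37, np.float64(-0.5), np.float64(12.7), 26.1), (52, np.float64(-0.9), np.float64(12.8), 26.5), (67, np.float64(-0.8), np.float64(14.4), 25.4), (82, np.float64(-0.9), np.float64(15.3), 24.8), (97, np.float64(0.7), np.float64(14.7), 25.1), (112, np.float64(1.3), np.float64(13.4), 24.9), (127, np.float64(-0.7), np.float64(9.1), 24.2)]
tip x [161.6 161.6 162.1 162.3 162.4 162.4 162.4 162.4 162.5 162.6 162.7 162.9]
narrow 276 [-127.87507375   95.20183185   32.0102143 ] [-75.83646425 103.18629084  39.2842793 ]Traceback (most recent call last):
  File "<stdin>", line 5, in <module>
    return umr_minimum(a, axis, None, out, keepdims, initial, where)
ValueError: zero-size array to reduction operation minimum which has no identity
```

{"method": "arm_command", "body": {
  "plan": [
    [0.1, 0, -0.001, 0.02, 0],
    [0.1, 0, 0, 0.03, 0],
    [0.1, 0, 0, 0.02, 0],
    [0.1, 0, 0, 0.009, 0],
    [0.1, 0, 0, 0, 0],
    [-0.6, 0, 0, 0, 0],
    [-0.6, 0, 0, 0, 0],
    [-0.6, 0, 0, 0, 0],
    [-0.6, 0, 0, 0, 0],
    [-0.6, 0, 0, 0, 0]
  ]
}}

```text
clock: 15.3
eef_pos: [517.8, -142.8, -6.1]
eef_rot: [3.141, -0.001, 0.024]
wrist_force: [-1.3, 0.6, 4.5]
finger_gap: 26.4
finger_force: 15.0
```

{"method": "arm_command", "body": {
  "plan": [
    [-0.6, 0, 0, -0.01, 0],
    [-0.6, 0, 0, -0.025, 0],
    [-0.6, 0, 0, -0.025, 0],
    [-0.6, 0, 0, -0.01, 0],
    [-0.6, 0, 0.02, 0, 0],
    [-0.6, 0.0013, 0.036, 0, 0],
    [-0.6, 0.0013, 0.04, 0, 0],
    [-0.6, 0, 0.03, 0, 0],
    [-0.6, 0, 0.01, 0, 0],
    [-0.6, 0, 0, 0.02, 0],
    [-0.6, 0, 0, 0.02, 0],
    [-0.6, 0, 0, 0.007, 0],
    [-0.6, 0, 0, 0, 0],
    [-0.6, 0, 0, 0, 0]
  ]
}}

```text
clock: 17.05
eef_pos: [523.7, -278.8, 17.3]
eef_rot: [3.141, -0.001, 0.024]
wrist_force: [-0.2, -0.8, -1.5]
finger_gap: 26.6
finger_force: 15.0
```

```bash
python3 - <<'E'
from h import *
P=cloud(shot('top'))
blade(P,'medium',35,20,150,30);tip(P,'medium',35)
T=tocoord(P)
x=T[...,0]
m=(abs(T[...,1]-102)<7)&(x<-15)&(x>-155)&(T[...,2]>32)&(T[...,2]<60);print(m.sum())
c=shot('side');Q=cloud(c);np.save('s4.npy',Q);blade(Q,'medium',35,20,150,30);tip(Q,'medium',35)
E
```

```text
medium [(27, np.float64(0.1), np.float64(16.4), 49.5), (42, np.float64(0.6), np.float64(15.3), 48.5), (57, np.float64(0.7), np.float64(16.4), 47.6), (72, np.float64(2.0), np.float64(16.9), 46.7), (87, np.float64(1.8), np.float64(18.2), 46.2), (102, np.float64(2.1), np.float64(16.7), 45.9), (117, np.float64(2.0), np.float64(18.0), 44.5), (132, np.float64(1.3), np.float64(18.5), 44.4), (147, np.float64(1.8), np.float64(15.4), 43.9)]
tip x [141.9 142.1 142.3 143.6 143.9 143.9 144.  144.1 144.2 144.2 144.5 146.8]
333
medium [(27, np.float64(3.0), np.float64(19.5), 50.3), (42, np.float64(3.9), np.float64(18.0), 50.1), (57, np.float64(4.2), np.float64(17.6), 49.8), (72, np.float64(3.2), np.float64(16.2), 48.5), (87, np.float64(4.2), np.float64(17.5), 48.1), (102, np.float64(4.9), np.float64(16.9), 47.6), (117, np.float64(4.7), np.float64(16.7), 46.8), (132, np.float64(5.0), np.float64(20.5), 46.4), (147, np.float64(6.2), np.float64(15.9), 46.1)]
tip x [137.4 138.3 138.8 139.1 140.3 140.3 140.5 141.4 142.2 143.1 144.  144.9]
```

{"method": "arm_command", "body": {
  "plan": [
    [-0.6, -0.0015, 0.0014, 0.004, 0.006],
    [-0.6, 0, 0, 0.008, 0],
    [-0.6, 0, 0, 0.007, 0],
    [-0.6, 0, 0, 0.005, 0],
    [-0.6, 0, 0, 0, 0]
  ]
}}

```text
clock: 17.77
eef_pos: [522.2, -280.1, -7.2]
eef_rot: [3.141, -0.0, 0.018]
wrist_force: [-1.7, 1.3, 3.0]
finger_gap: 26.1
finger_force: 15.0
```

{"method": "arm_command", "body": {
  "plan": [
    [0.0, 0, 0, 0, 0],
    [0.1, 0, 0, 0, 0],
    [0.1, 0, 0, 0, 0],
    [0.1, 0, 0, -0.02, 0],
    [0.1, 0, 0, -0.03, 0],
    [0.1, 0, 0, -0.03, 0],
    [0.1, 0.0007, -0.034, 0, 0],
    [0.1, 0, -0.034, 0, 0],
    [0.1, 0, 0, 0, 0]
  ]
}}

```text
clock: 18.9
eef_pos: [521.8, -210.6, 74.1]
eef_rot: [3.141, -0.001, 0.02]
wrist_force: [0.5, -0.4, 0.7]
finger_gap: 51.3
finger_force: 0.0
```

```bash
python3 - <<'E'
from h import *
P=cloud(shot('top'))
blade(P,'medium',19,30,145,12);blade(P,'medium',17,133,150,20)
blade(P,'rasp',19.5,66,112,17)
E
```

```text
medium [(52, np.float64(0.6), np.float64(17.8), 23.9), (67, np.float64(0.6), np.float64(19.0), 23.8), (82, np.float64(-1.0), np.float64(16.9), 22.7), (97, np.float64(0.3), np.float64(20.6), 22.3), (112, np.float64(-0.1), np.float64(18.0), 22.5), (127, np.float64(-0.2), np.float64(18.1), 21.2), (142, np.float64(-0.2), np.float64(16.3), 21.7)]
medium [(140, np.float64(-4.9), np.float64(26.4), 21.1)]
rasp [(73, np.float64(0.9), np.float64(22.6), 22.7), (88, np.float64(0.3), np.float64(22.8), 22.2), (103, np.float64(-0.0), np.float64(21.0), 21.5), (118, np.float64(1.3), np.float64(21.8), 20.9)]
```

{"method": "arm_command", "body": {
  "plan": [
    [0.1, 0, 0.001, 0.02, 0],
    [0.1, 0, 0, 0.03, 0],
    [0.1, 0, 0, 0.02, 0],
    [0.1, 0, 0, 0.0105, 0],
    [0.1, 0, 0, 0, 0],
    [-0.6, 0, 0, 0, 0],
    [-0.6, 0, 0, 0, 0],
    [-0.6, 0, 0, 0, 0],
    [-0.6, 0, 0, 0, 0],
    [-0.6, 0, 0, 0, 0],
    [-0.6, 0, 0, -0.01, 0],
    [-0.6, 0, 0, -0.025, 0],
    [-0.6, 0, 0, -0.015, 0],
    [-0.6, 0, -0.014, 0, 0],
    [-0.6, 0, -0.027, 0, 0],
    [-0.6, 0, -0.018, 0, 0],
    [-0.6, 0, -0.009, 0, 0],
    [-0.6, 0, 0, 0.017, 0],
    [-0.6, 0, 0, 0.01, 0],
    [-0.6, 0, 0, 0, 0]
  ]
}}

```text
clock: 21.45
eef_pos: [519.5, -145.4, 13.7]
eef_rot: [-3.141, 0.002, 0.017]
wrist_force: [0.0, 0.2, -1.8]
finger_gap: 26.5
finger_force: 15.0
```

```bash
python3 - <<'E'
from h import *
P=cloud(shot('top'))
blade(P,'wide',33,20,150,30);tip(P,'wide',33)
s=manip.read_state();print(s['eef_pos'],tocoord(s['eef_pos'][None])[0]-[0,34,0])
E
```

```text
wide [(27, np.float64(0.0), np.float64(22.7), 46.5), (42, np.float64(-0.8), np.float64(25.2), 45.2), (57, np.float64(-0.1), np.float64(24.7), 44.6), (72, np.float64(-1.0), np.float64(24.7), 44.0), (87, np.float64(0.3), np.float64(24.3), 42.9), (102, np.float64(-0.1), np.float64(24.8), 42.0), (117, np.float64(-0.4), np.float64(25.0), 41.3), (132, np.float64(0.4), np.float64(24.4), 39.6)]
tip x [135.1 135.2 135.5 135.7 135.8 135.8 135.8 135.9 136.  136.1 136.2 136.8]
[ 519.9029008  -145.42655391   14.41735724] [-55.46689114  -1.13877053  14.41735724]
```

{"method": "arm_command", "body": {
  "plan": [
    [-0.6, 0, -0.0008, 0.004, 0],
    [-0.6, 0, 0, 0.007, 0],
    [-0.6, 0, 0, 0.006, 0],
    [-0.6, 0, 0, 0.0035, 0],
    [-0.6, 0, 0, 0, 0],
    [0.0, 0, 0, 0, 0],
    [0.1, 0, 0, 0, 0],
    [0.1, 0, 0, 0, 0],
    [0.1, 0, 0, -0.025, 0],
    [0.1, 0, 0, -0.045, 0],
    [0.1, 0, 0, -0.045, 0],
    [0.1, 0, 0, 0, 0]
  ]
}}

```text
clock: 23.0
eef_pos: [521.8, -144.8, 112.9]
eef_rot: [3.139, -0.006, 0.018]
wrist_force: [-0.3, 0.1, -0.4]
finger_gap: 51.7
finger_force: 0.0
```

```bash
python3 - <<'E'
from h import *
P=cloud(shot('top'));x,y,z=P[...,0],P[...,1],P[...,2]
m=((x>370)&(x<700)&(y>180)&(y<290)&(z>7)&(z<45)).astype(np.uint8)
n,l,st,ce=cv2.connectedComponentsWithStats(m);i=1+np.argmax(st[1:,4])
print(axis(P,(l==i)&(x>480)&(z<22)),z[(l==i)&(x>490)].mean(),axis(P,l==i))
for a in range(480,680,25):
    k=(l==i)&(x>a)&(x<a+25)&(z<22);print(a,np.percentile(y[k],[5,50,95]).round(1))
E
```

```text
(639, array([553.4, 228.1,  26.9, 151.2]), 'mean', array([545.9, 229.3], dtype=float32), 'yaw', -0.2064) 10.586238824324221 (1089, array([510.1, 237.1,  27.8, 239.8]), 'mean', array([498.9, 237.7], dtype=float32), 'yaw', -0.1838)
480 [227.9 239.7 249.8]
505 [222.5 235.9 247.3]
530 [218.2 229.8 242.8]
555 [213.9 226.3 238.5]
580 [209.2 220.4 232.6]
605 [205.1 214.4 228. ]Traceback (most recent call last):
  File "<stdin>", line 7, in <module>
    return _quantile_unchecked(
        a, q, axis, out, overwrite_input, method, keepdims, weights)
    return _ureduce(a,
                    func=_quantile_ureduce_func,
    ...<5 lines>...
                    overwrite_input=overwrite_input,
                    method=method)
    r = func(a, **kwargs)
    result = _quantile(arr,
                       quantiles=q,
    ...<2 lines>...
                       out=out,
                       weights=wgt)
    slices_having_nans = np.isnan(arr[-1, ...])
                                  ~~~^^^^^^^^^
IndexError: index -1 is out of bounds for axis 0 with size 0
```

{"method": "arm_command", "body": {
  "plan": [
    [0.1, 0, -0.02, 0, 0],
    [0.1, 0.001, -0.0376, 0, 0],
    [0.1, 0.001, -0.0376, 0, 0],
    [0.1, 0.001, -0.0376, 0, 0],
    [0.1, 0.001, -0.0376, 0, 0],
    [0.1, 0.001, -0.0376, 0, 0],
    [0.1, 0.001, -0.0376, 0, 0],
    [0.1, 0, -0.0376, 0, 0],
    [0.1, 0, -0.0376, 0, 0],
    [0.1, 0, -0.0376, 0, 0],
    [0.1, 0, -0.018, 0, 0],
    [0.1, 0, 0, 0, 0.105],
    [0.1, 0, 0, 0, 0.105],
    [0.1, 0, 0, 0, 0],
    [0.1, 0, 0, 0, 0]
  ]
}}

```text
clock: 24.92
eef_pos: [519.3, 232.0, 109.2]
eef_rot: [3.141, 0.001, -0.19]
wrist_force: [-0.2, 0.5, 0.1]
finger_gap: 51.6
finger_force: 0.0
```

{"method": "arm_command", "body": {
  "plan": [
    [0.1, 0, -0.0015, 0.03, 0],
    [0.1, 0, 0, 0.04, 0],
    [0.1, 0, 0, 0.03, 0],
    [0.1, 0, 0, 0.015, 0],
    [0.1, 0, 0, 0.008, 0],
    [0.1, 0, 0, 0.003, 0],
    [0.1, 0, 0, 0.002, 0],
    [0.1, 0, 0, 0, 0]
  ]
}}

```text
clock: 25.92
eef_pos: [520.0, 233.7, -18.0]
eef_rot: [-3.141, -0.001, -0.192]
wrist_force: [-0.3, 0.7, 1.2]
finger_gap: 51.9
finger_force: 0.0
```

{"method": "arm_command", "body": {
  "plan": [
    [0.1, 0, 0, 0.0015, 0],
    [0.1, 0, 0, 0, 0],
    [-0.6, 0, 0, 0, 0],
    [-0.6, 0, 0, 0, 0],
    [-0.6, 0, 0, 0, 0],
    [-0.6, 0, 0, 0, 0],
    [-0.6, 0, 0, 0, 0]
  ],
  "newtons": 30
}}

```text
clock: 26.8
eef_pos: [519.9, 233.7, -19.9]
eef_rot: [-3.141, -0.0, -0.192]
wrist_force: [0.3, 1.4, 0.6]
finger_gap: 25.5
finger_force: 29.9
```

{"method": "arm_command", "body": {
  "plan": [
    [-0.6, 0, 0, -0.01, 0],
    [-0.6, 0, 0, -0.03, 0],
    [-0.6, 0, 0, -0.04, 0],
    [-0.6, 0, 0, -0.04, 0],
    [-0.6, 0, 0, 0, -0.1],
    [-0.6, 0, 0, 0, -0.111],
    [-0.6, 0.003, 0.02, 0, 0],
    [-0.6, 0.003, 0.036, 0, 0],
    [-0.6, 0.003, 0.04, 0, 0],
    [-0.6, 0.003, 0.04, 0, 0],
    [-0.6, 0.003, 0.04, 0, 0],
    [-0.6, 0.003, 0.04, 0, 0],
    [-0.6, 0.003, 0.04, 0, 0],
    [-0.6, 0.003, 0.04, 0, 0],
    [-0.6, 0.003, 0.04, 0, 0],
    [-0.6, 0.003, 0.04, 0, 0],
    [-0.6, 0.004, 0.04, 0, 0],
    [-0.6, 0.003, 0.03, 0, 0],
    [-0.6, 0, 0, 0, 0],
    [-0.6, 0, 0, 0, 0]
  ]
}}

```text
clock: 29.3
eef_pos: [564.6, -211.6, 100.0]
eef_rot: [-3.141, 0.001, 0.017]
wrist_force: [0.3, 0.4, -2.9]
finger_gap: 25.3
finger_force: 29.9
```

{"method": "arm_command", "body": {
  "plan": [
    [-0.6, 0, 0, 0.025, 0],
    [-0.6, 0, 0, 0.025, 0],
    [-0.6, 0, 0, 0.02, 0],
    [-0.6, 0, 0, 0.008, 0],
    [-0.6, 0, 0, 0, 0],
    [-0.6, 0, 0, 0, 0]
  ]
}}

```text
clock: 30.05
eef_pos: [565.6, -211.6, 23.1]
eef_rot: [3.141, -0.001, 0.019]
wrist_force: [-0.2, -0.2, -2.9]
finger_gap: 25.4
finger_force: 29.9
```

```bash
python3 - <<'E'
from h import *
c=shot('top');P=cloud(c)
blade(P,'rasp',32,20,160,30);tip(P,'rasp',32)
blade(P,'wide',19,30,145,15);tip(P,'wide',18)
s=manip.read_state();print(s['eef_pos'],tocoord(s['eef_pos'][None])[0]+[0,34,0])
o=ortho(c,26,400,740,-345,-20,1.75);cv2.imwrite('pics/o4.png',o)
E
```

```text
rasp [(42, np.float64(2.8), np.float64(13.9), 53.9), (57, np.float64(-1.3), np.float64(20.2), 53.0), (72, np.float64(-3.1), np.float64(22.9), 52.6), (87, np.float64(-3.5), np.float64(23.6), 52.3), (102, np.float64(-3.1), np.float64(26.1), 51.1), (117, np.float64(-3.6), np.float64(26.2), 51.5), (132, np.float64(-3.9), np.float64(25.5), 50.5), (147, np.float64(-4.9), np.float64(22.4), 50.8)]
tip x [141.1 141.4 142.5 142.8 142.9 143.  143.1 143.2 143.2 143.4 143.6 143.7]
wide [(37, np.float64(3.0), np.float64(22.4), 25.3), (52, np.float64(1.1), np.float64(24.9), 24.6), (67, np.float64(0.5), np.float64(25.8), 24.1), (82, np.float64(1.9), np.float64(24.8), 23.6), (97, np.float64(1.5), np.float64(24.5), 22.8), (112, np.float64(2.0), np.float64(22.6), 22.7), (127, np.float64(2.4), np.float64(24.7), 22.1), (142, np.float64(2.2), np.float64(21.5), 21.6)]
tip x [158.8 158.9 159.9 160.2 160.2 160.3 160.7 160.8 161.  161.  161.3 161.5]
[ 565.58607591 -211.68800767   23.02020663] [-11.08441773  -0.2783922   23.02020663]
```

View pics/o4.png

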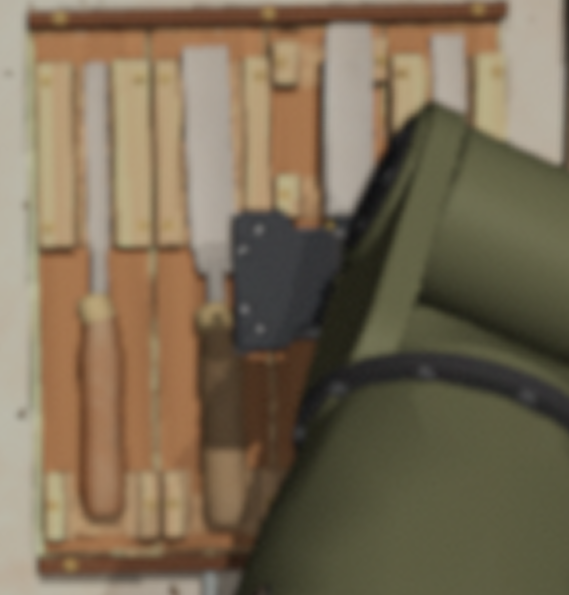

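{"method": "arm_command", "body": {
  "plan": [
    [-0.6, 0, 0, 0.004, -0.022],
    [-0.6, 0, 0, 0.008, 0],
    [-0.6, 0, 0, 0.008, 0],
    [-0.6, 0, 0, 0.005, 0],
    [-0.6, 0, 0, 0.003, 0],
    [-0.6, 0, 0, 0, 0]
  ]
}}

```text
clock: 30.85
eef_pos: [565.3, -211.6, -4.7]
eef_rot: [3.141, -0.0, 0.041]
wrist_force: [-7.0, 1.5, 12.8]
finger_gap: 25.5
finger_force: 29.9
```

{"method": "arm_command", "body": {
  "plan": [
    [-0.3, 0, 0, 0, 0],
    [0.0, 0, 0, 0, 0],
    [0.1, 0, 0, 0, 0],
    [0.1, 0, 0, 0, 0],
    [0.1, 0, 0, -0.02, 0],
    [0.1, 0, 0, -0.04, 0],
    [0.1, 0, 0, -0.05, 0],
    [0.1, 0, -0.05, -0.03, 0],
    [0.1, 0, -0.06, 0, 0],
    [0.1, 0, -0.06, 0, 0],
    [0.1, 0, -0.06, 0, 0],
    [0.1, 0, -0.06, 0, 0],
    [0.1, 0, -0.06, 0, 0],
    [0.1, 0, 0, 0, 0]
  ]
}}

```text
clock: 32.6
eef_pos: [550.5, 141.6, 135.5]
eef_rot: [-3.141, -0.001, 0.045]
wrist_force: [-0.0, -1.4, 0.2]
finger_gap: 51.6
finger_force: 0.0
```

```bash
python3 - <<'E'
from h import *
c=shot('top');P=cloud(c);T=tocoord(P)
w=dict(narrow=9,medium=12,wide=16,rasp=17)
for b in OFF:
    blade(P,b,18.5,30,148,w[b])
    m=(abs(T[...,1]-OFF[b])<20)&(T[...,0]<-40)&(T[...,0]>-155)&(T[...,2]>32)&(T[...,2]<60)
    for a in(-130,-110,-80,-50):
        k=T[m&(abs(T[...,0]-a)<10)];print(a,len(k),(k[:,1].mean()-OFF[b]).round(1),np.percentile(k[:,2],80).round(1),end=' | ')
    print()
o=ortho(c,26,400,740,-345,-20,1.75);cv2.imwrite('pics/o5.png',o)
E
```

```text
narrow [(37, np.float64(-1.9), np.float64(9.9), 27.1), (52, np.float64(-0.1), np.float64(14.5), 25.8), (67, np.float64(-1.5), np.float64(12.8), 26.2), (82, np.float64(-0.1), np.float64(16.5), 25.2), (97, np.float64(1.0), np.float64(15.1), 25.2), (112, np.float64(1.3), np.float64(13.6), 24.5), (127, np.float64(-0.5), np.float64(15.8), 23.5)]
-130 40 -0.9 40.7 | -110 101 -0.7 41.3 | -80 94 -1.1 40.4 | -50 96 -0.8 40.7 | 
wide [(37, np.float64(1.1), np.float64(26.9), 25.5), (52, np.float64(0.2), np.float64(26.3), 24.4), (67, np.float64(2.7), np.float64(25.1), 24.4), (82, np.float64(0.6), np.float64(27.6), 23.7), (97, np.float64(1.8), np.float64(26.9), 23.0), (112, np.float64(1.0), np.float64(29.1), 21.9), (127, np.float64(2.0), np.float64(25.4), 21.5), (142, np.float64(2.5), np.float64(20.7), 20.8)]
-130 75 -0.6 42.6 | -110 104 0.2 42.9 | -80 97 0.2 40.6 | -50 99 1.0 40.3 | 
rasp [(37, np.float64(-1.8), np.float64(23.2), 24.8), (52, np.float64(-3.2), np.float64(26.8), 24.2), (67, np.float64(-0.7), np.float64(23.0), 23.9), (82, np.float64(-1.8), np.float64(22.9), 23.2), (97, np.float64(-2.1), np.float64(23.6), 22.6), (112, np.float64(-0.8), np.float64(22.9), 21.9), (127, np.float64(0.6), np.float64(28.1), 21.1), (142, np.float64(-3.5), np.float64(25.9), 21.1)]
-130 98 -0.2 43.6 | -110 108 -0.0 42.3 | -80 88 -0.2 40.2 | -50 21 -1.2 36.0 | 
medium [(37, np.float64(-0.1), np.float64(18.3), 25.2), (52, np.float64(-2.3), np.float64(18.9), 24.0), (67, np.float64(-1.3), np.float64(18.1), 23.8), (82, np.float64(-1.5), np.float64(17.8), 23.2), (97, np.float64(-0.9), np.float64(21.4), 22.4), (112, np.float64(0.2), np.float64(21.1), 22.3), (127, np.float64(0.3), np.float64(17.6), 22.3), (142, np.float64(-0.1), np.float64(16.8), 21.4)]
-130 92 -0.0 43.0 | -110 89 0.2 42.8 | -80 84 0.5 41.1 | -50 87 0.4 39.5 |
```

View pics/o5.png

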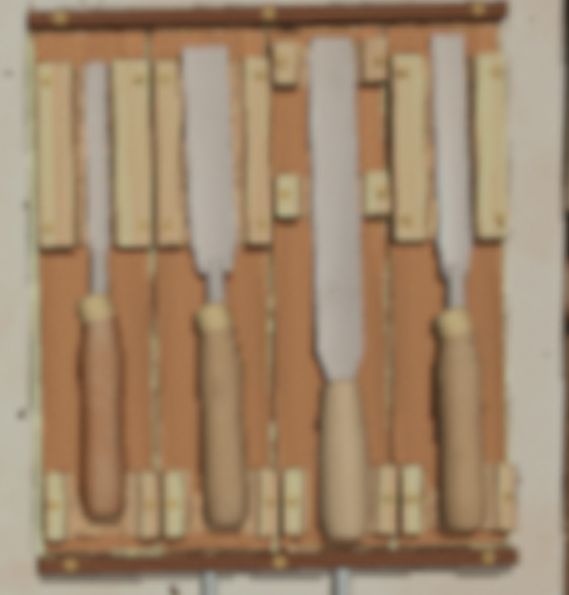

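The o5 top view shows all four tools lying in their own slots with handles towards the robot. The narrow blade is at column 97, wide at 208, rasp at 335 and medium at 450. Heights match the home values, so I'm handing it in.

```bash
python3 -c "
from cell import ticket
print(ticket.sign_off())"
```

```text
the job is handed in; nothing more can be done
None
```

The job is handed in at 32.6 s: by the last top view, all three chisels and the rasp lie flat in their own beds with handles towards you, and I did not touch the whetstone; sign-off returned no verdict.

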